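# Put a trailer coupler on the bench tow ball and latch it

## Robot

A 7-joint arm with a two-finger parallel gripper is mounted at the origin on the work surface. World frame = base frame: x ahead of the robot, y to its left, z up, the work surface at z = 0. Lengths are in m, angles in rad, forces in N, time in s.
With the tool pointing down it reaches from about 0.425 to 0.95 m from the base axis. Payload 16.7 kg.
Tool frame: the origin (TCP) lies between the finger pads; the fingertips stand 25 mm ahead of it and the grasp point (between the pads) lies 6 mm ahead of it; z points along the fingers, y is the line along which they close (so a half turn about z gives the same grasp; the last joint's range is limited). The gripper opens to 94 mm and grips with 3 to 60 N. Pads are 16 mm wide; open, the fingers measure 119 mm over their backs; the gripper's body (75 mm by 177 mm) begins 78 mm behind the grasp point.
Start: joints at [-1.355, 0.426, 0.074, 1.606, -0.034, 1.111, -0.067], TCP at [0.241, 0.63, 0.23] pointing down, gripper open.
Joint ranges: [-2.85, 2.85], [-0.5, 2.14], [-1.23, 1.37], [0.21, 2.46], [-1.02, 4.16], [0.16, 2.05], [-2.73, 2.73]. Speed limits (rad/s): [1.89, 1.89, 2.39, 2.39, 3.01, 3.01, 3.01].

## Interface

Orientations are given as a rotation vector (axis times angle).
In Python, from plant import env, imaging, job gives the robot as it stands. The module is installed in compiled form; this text tells all that it offers.
- The arm moves only by the tool servo_tool, never from a script. Its arguments are lists of equal length, an entry for each row: "dp": the shift along the tool's x, y, z in units of 30 mm (1.0 is 30 mm), a list of three; "twist": the turn, a rotation vector about the tool's x, y, z in units of 30 degrees (1.0 is 30 degrees), a list of three. In form: {"dp": [[x, y, z], ...], "twist": [[ax, ay, az], ...]}. A call has 1 to 12 rows; each row shifts and turns the commanded pose from where the row before left it, along the tool's axes as they then stand; what a row does not reach is not made up. A row lasts 1/10 s, in which the tool goes at most 50 mm and 8.59 degrees, less where a joint would pass 70% of its speed; a pose out of reach is approached as far as the arm can. A call with a number of a shift or a turn outside -1 to 1 is refused whole. A call with a gripper value outside its range is refused whole. "jaw" is the gripper command: -1 is fully open, 1 is shut, values between are in proportion, set as the call begins (left out, the last holds). The fingers move at their own pace and stop on an object; "grip_force" is the grip in N (left out, the last holds). Time passes only in rows, so rows that do not move let the fingers close. It gives the time, the measured TCP pose, the force, the opening and the grip force at its end, in the units of the state.
- env.get_state(): the state, without advancing time (a new reading comes with each control period).
- imaging.camera(name): name is "scene" or "top" or "wrist"; returns (picture, depth): 420x560x3 uint8, red, green, blue; 420x560 float32, m along the optical axis (not along the pixel's ray), 0 where there is no reading.
- imaging.calibration(name): a dict with "mtx" (3x3 intrinsics, pixels), "world_to_cam" (4x4, takes a point from world to camera coordinates); the wrist camera has in their place "mount" (4x4, takes a point from camera to tool coordinates, whose origin is the TCP and whose axes are the flange's). Camera axes: x right, y up, looking along -z (the intrinsics and any distortion apply to the point x, -y, -z); pixel columns grow to the right and rows downward; lengths in m; the calibration is good to about 2 mm. A picture is of the moment at which its call begins: read the wrist's pose just before it. calibration takes no time and is no camera call.
- job.hand_in(): hands the job in; it is judged then, once.
The state is a dict: "clock": time; "qpos": joint angles; "joint_vel": joint speeds; "joint_efforts": joint torques, N m; "tool_pos": TCP position; "tool_rot": TCP orientation; "contact_force": force on the tool from outside, world axes, zero at the start; "wrist_torque": the same for the moment, N m; "grip_width": finger opening in m; "grasp_force": force on a finger pad.
Only numpy, scipy, OpenCV 4.12 (cv2) and the standard library are available. Lean on these libraries where they do the work, as an engineer would, in place of code of your own. Each camera call takes 0.05 s, during which the arm holds its last target. There are 200 camera calls.

## Task

Pick up the trailer coupler by its square drawbar, lower it gently over the tow ball of the bench stand until the socket is fully home with the drawbar lying in the forked rest, and let go of it. Then press the latch lever down until its jaw is tight under the ball, as felt by the lever going firm, without forcing or slamming it. Leave everything else on the bench where it is.

Things in the scene. Friction and masses are not known exactly. Their poses are not given: they have to be found in the camera images.
- grip (a point): place to hold the coupler: centre of its 40 x 40 mm square steel drawbar tube, 165 mm behind the socket; 20 mm above the bench at the start, where the coupler lies flat, socket opening down. Coupler axes: x along the drawbar to the nose, y across, z up. Tube plain from 35 mm in front of this point to 105 mm behind. The coupler weighs about 0.9 kg and balances about 25 mm in front of this point
- socket (a point): where the 50 mm ball's centre lies in the coupler's socket once fully home: 165 mm in front of the grip point, 26 mm above the coupler's underside. The socket is a downward cup, 52 mm bore (1 mm play all round), flat roof 25 mm above this point, mouth flared to 60 mm over the lowest 13 mm; 62 to 70 mm outside, outside top 31 mm above this point. Coupler axes
- tail (a point): point on the drawbar's flat underside, 235 mm behind the socket and 26 mm lower, that lies on the rest when the coupler is home; coupler axes
- lever_pad (a point): place to press: upper face of the latch lever (steel plate 26 mm wide, 4 mm thick, on top of the coupler), 80 mm from its hinge pin, 16 mm from its end. Open, the lever points up and rearward and this face looks forward and up; shut, it lies nearly flat rearward. From the pin, in coupler axes, the pad is at x = -80 cos(a) + 8 sin(a), z = 80 sin(a) + 8 cos(a) mm, a the lever's angle above flat
- latch: the latch lever with its jaw; origin on its hinge pin. Starts open, raised a = 0.90 to 0.96 rad above flat. Stiff, stays where left: about 12 N square on the pad turns it. Pressed down, it swings its jaw under the ball and goes tight at some a from -0.03 to 0.2 rad, which hangs on the jaw's adjustment and must be felt: resistance then climbs; 20 to 25 N on the pad is tight, 30 N is forcing it
- lever_pin (a point): centre of the cross pin on which the latch lever turns, 40 mm behind and 22 mm above the socket point; coupler axes
- ball (a point): centre of the steel tow ball, 50 mm diameter, 80 mm above the bench, on a 24 mm neck. It stands on a heavy bench stand that does not move: base plate 325 x 100 x 12 mm. Stand axes: x from the rest to the ball, z up; a coupler that is home has its x the same way
- rest (a point): centre of the flat top of the stand's drawbar rest, 235 mm behind the ball, 54 mm above the bench; 34 mm long in x, between two upright ears 46 mm apart, 14 mm high, with flared tips above. The drawbar's underside lies on it, level, when the coupler is home
- hitch_pin: loose bent steel hitch pin, 16 mm thick, about 100 mm long, lying; bystander
- washer: loose steel washer, 40 mm across; bystander
- ball_cap: loose black plastic ball cap, 58 mm across, 42 mm high; bystander
- grease_tin: closed tin, 84 mm across, 85 mm high; bystander
- spanner: spanner, 220 mm, lying; bystander
- screwdriver: screwdriver, 210 mm, lying; bystander
- hammer: hammer, 280 mm, lying; bystander
- parts_tray: divided tray of rings, 200 x 160 x 45 mm; bystander

How it is judged:
By the outcome, as a careful person would: the job done as asked, in the order asked, and still so for the second after the job is handed in, with the robot touching nothing.
It also fails if it takes over 64 s, if anything falls off the work surface, if the arm or the gripper's body presses on something with over 40 N, if the wrist force passes 120 N, or if a joint passes its speed limit or range.

## Working session

There is one attempt and no reset: what is moved stays moved. The work goes in short steps, Python scripts to look and compute and a tool call to move; the robot and the scene stay as the last step left them, time stands still between calls to the robot, and variables do not carry over. Pictures are saved under pics/ and viewed, at most 10 in all, crops included, and the job is handed in when it is done.

Besides the shell and the picture viewer there is one more tool, called after ">>>" by a JSON object that holds its "name" and its "arguments". servo_tool: Moves the arm, as the interface text tells. Its arguments: {"type":"object","properties":{"dp":{"type":"array","items":{"type":"array","items":{"type":"number"}}},"twist":{"type":"array","items":{"type":"array","items":{"type":"number"}}},"jaw":{"type":"number"},"grip_force":{"type":"number"}},"required":["dp","twist"]}

```bash
mkdir -p pics; ls
python3 - <<'E'
from plant import env, imaging, job
import numpy as np, cv2
np.set_printoptions(precision=4,suppress=True)
s=env.get_state(); print({k:np.round(v,4) for k,v in s.items()})
for n in("top","scene"):
    im,d=imaging.camera(n); cv2.imwrite(f"pics/{n}0.png",im[...,::-1]); np.savez(f"{n}0.npz",im=im,d=d)
    c=imaging.calibration(n); print(n,c)
print(imaging.calibration("wrist"))
E
```

```text
pics
{'clock': np.float64(0.0), 'qpos': array([-1.3545,  0.4267,  0.0738,  1.6066, -0.0341,  1.1108, -0.0671]), 'joint_vel': array([-0.0014, -0.0011,  0.0017, -0.0001, -0.0016, -0.0007,  0.    ]), 'joint_efforts': array([  0.0009, -93.5825,   3.6665, -45.4198,  -0.049 ,   0.0203,
         0.0002]), 'tool_pos': array([0.2413, 0.63  , 0.2298]), 'tool_rot': array([-0.5714, -3.0891,  0.002 ]), 'contact_force': array([-0.6705, -0.1409,  0.6338]), 'wrist_torque': array([0.0081, 0.031 , 0.0534]), 'grasp_force': np.float64(0.0), 'grip_width': np.float64(0.0937)}
top {'mtx': array([[513.1488,   0.    , 275.3391],
       [  0.    , 513.1488, 205.0912],
       [  0.    ,   0.    ,   1.    ]]), 'world_to_cam': array([[ 0.0237, -0.9995,  0.0194, -0.0164],
       [ 0.998 ,  0.0248,  0.0578, -0.5859],
       [-0.0582,  0.018 ,  0.9981, -1.4725],
       [ 0.    ,  0.    ,  0.    ,  1.    ]])}
scene {'mtx': array([[399.3232,   0.    , 272.2434],
       [  0.    , 399.3232, 207.8808],
       [  0.    ,   0.    ,   1.    ]]), 'world_to_cam': array([[ 0.5362,  0.844 , -0.0106, -0.335 ],
       [-0.712 ,  0.459 ,  0.5313,  0.3441],
       [ 0.4533, -0.2774,  0.8471, -1.7392],
       [ 0.    ,  0.    ,  0.    ,  1.    ]])}
{'mtx': array([[320.4142,   0.    , 278.1649],
       [  0.    , 320.4142, 202.8787],
       [  0.    ,   0.    ,   1.    ]]), 'mount': array([[ 0.0006,  0.9645,  0.2642,  0.0779],
       [ 1.    , -0.0007,  0.0004, -0.0004],
       [ 0.0006,  0.2642, -0.9645, -0.1549],
       [ 0.    ,  0.    ,  0.    ,  1.    ]])}
```

View pics/top0.png

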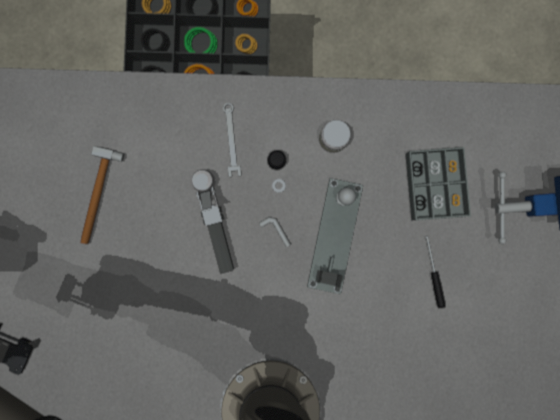

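View pics/scene0.png

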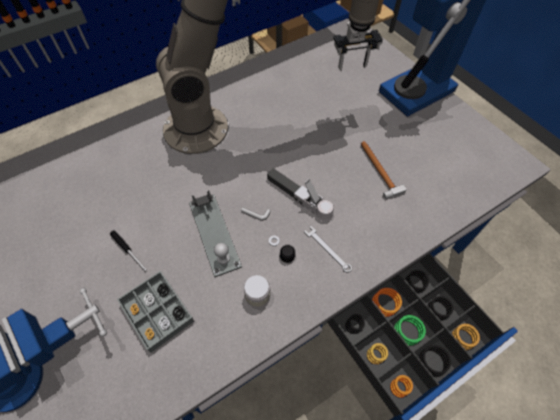

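The top view shows the coupler with its socket at (203,180) and tube end at (226,271). On the stand, the ball is at (346,195) and the rest at (328,276). The scene view agrees: the lever stands up on the coupler at (312,190), and the hitch pin lies between the coupler and the stand.

```bash
cat > h.py <<'E'
import numpy as np, cv2
from scipy.spatial.transform import Rotation as R
from plant import env, imaging, job
np.set_printoptions(precision=4,suppress=True)
def cam2world(name,s=None):
    c=imaging.calibration(name)
    if name!="wrist": return c["mtx"],np.linalg.inv(c["world_to_cam"])
    T=np.eye(4); T[:3,:3]=R.from_rotvec(s["tool_rot"]).as_matrix(); T[:3,3]=s["tool_pos"]
    return c["mtx"],T@c["mount"]
def cloud(d,K,T):
    v,u=np.mgrid[:d.shape[0],:d.shape[1]]
    p=np.stack([(u-K[0,2])/K[0,0]*d,-(v-K[1,2])/K[1,1]*d,-d],-1)
    w=p@T[:3,:3].T+T[:3,3]; w[d==0]=np.nan; return w
def ray(u,v,z,K,T):
    r=T[:3,:3]@np.array([(u-K[0,2])/K[0,0],-(v-K[1,2])/K[1,1],-1]); return T[:3,3]+r*(z-T[2,3])/r[2]
E
python3 - <<'E'
from h import *
f=np.load("top0.npz"); K,T=cam2world("top"); w=cloud(f["d"],K,T)
v,u=np.mgrid[:420,:560]
print("bench",w[330,200],w[150,300])
def sel(u0,u1,v0,v1,z0,z1):
    m=(u>=u0)&(u<=u1)&(v>=v0)&(v<=v1)&(w[...,2]>z0)&(w[...,2]<z1); return w[m]
b=sel(200,240,215,275,.03,.05); 
r=cv2.minAreaRect((b[:,:2]*1000).astype(np.float32)); print("bar",len(b),r,cv2.boxPoints(r),np.median(b[:,2]))
c=sel(190,216,165,195,.045,.07); print("cup",len(c),cv2.minEnclosingCircle((c[:,:2]*1000).astype(np.float32)),np.median(c[:,2]))
c=sel(195,230,165,230,.07,.2); print("lever",len(c),c[::6])
c=sel(330,360,180,210,.07,.2); print("ball",len(c),c[:,2].max(),cv2.minEnclosingCircle((c[:,:2]*1000).astype(np.float32)),c.mean(0))
c=sel(305,350,255,295,.04,.2); print("rest",len(c),c[:,2].max(),cv2.minAreaRect((c[:,:2]*1000).astype(np.float32)))
c=sel(300,370,170,300,.006,.02); r=cv2.minAreaRect((c[:,:2]*1000).astype(np.float32));print("base",len(c),r)
E
```

```text
bench [ 0.2201  0.2067 -0.0026] [ 0.7517 -0.0714  0.0022]
bar 873 ((476.8567810058594, 154.00323486328125), (178.36036682128906, 54.95895004272461), 19.719459533691406) [[383.6345 149.7805]
 [402.1785  98.0445]
 [570.079  158.226 ]
 [551.5351 209.9619]] 0.04139724582601656
cup 419 ((641.7372436523438, 198.8809814453125), 42.648929595947266) 0.05550405156414784
lever 151 [[0.6092 0.1845 0.0741]
 [0.6035 0.2015 0.07  ]
 [0.6036 0.1843 0.0746]
 [0.6001 0.1916 0.0819]
 [0.5973 0.2031 0.0777]
 [0.5973 0.1858 0.0842]
 [0.5938 0.196  0.0902]
 [0.5941 0.1793 0.092 ]
 [0.591  0.1872 0.0946]
 [0.5885 0.1963 0.086 ]
 [0.5882 0.1785 0.0979]
 [0.5853 0.1895 0.0966]
 [0.5824 0.2006 0.0943]
 [0.582  0.1826 0.1081]
 [0.5795 0.1946 0.0984]
 [0.5793 0.177  0.1089]
 [0.5763 0.1876 0.1108]
 [0.5733 0.1983 0.1109]
 [0.5734 0.1815 0.1161]
 [0.5704 0.192  0.1172]
 [0.5706 0.1755 0.1205]
 [0.5675 0.1858 0.1237]
 [0.5645 0.1963 0.125 ]
 [0.5641 0.1785 0.1399]
 [0.5615 0.1868 0.1363]
 [0.5586 0.1891 0.1386]]
ball 252 0.10933672436909214 ((612.2011108398438, -199.03138732910156), 24.9726505279541) [ 0.6108 -0.1966  0.0973]
rest 346 0.08542289881482934 ((401.4617004394531, -158.26821899414062), (69.5341567993164, 74.99009704589844), 79.24658966064453)
base 3403 ((505.287841796875, -179.11691284179688), (379.4885559082031, 205.7322540283203), 1.1778944730758667)
```

>>> {"name": "servo_tool", "arguments": {"dp": [[-0.5,-0.45,-0.3],[-1,-0.9,-0.3],[-1,-0.9,-0.3],[-1,-0.9,-0.3],[-1,-0.9,-0.3],[-1,-0.9,-0.3],[-1,-0.9,-0.3],[-1,-0.9,-0.3],[-1,-0.9,-0.3],[-1,-0.9,-0.3],[-1,-0.9,0],[-1,-0.9,0]], "twist": [[0,0,0],[0,0,0],[0,0,0],[0,0,0],[0,0,0],[0,0,0],[0,0,0],[0,0,0],[0,0,0],[0,0,0],[0,0,0],[0,0,0]]}}

```text
clock: 1.3
tool_pos: [0.4529, 0.2144, 0.3211]
tool_rot: [0.572, 3.089, 0.002]
contact_force: [1.3, 0.7, 0.1]
grip_width: 0.0939
grasp_force: 0.0
```

>>> {"name": "servo_tool", "arguments": {"dp": [[-1,-0.9,0],[-0.8,-0.7,0],[0,0,0],[0,0,0],[0,0,0],[0,0,0],[0,0,0],[0,0,0],[0,0,0]], "twist": [[0,0,0],[0,0,0],[0,0,-0.25],[0,0,-0.25],[0,0,-0.25],[0,0,-0.25],[0,0,-0.23],[0,0,0],[0,0,0]]}}

```text
clock: 2.2
tool_pos: [0.4856, 0.1522, 0.3206]
tool_rot: [0.429, -3.112, -0.0]
contact_force: [-0.2, 0.4, 0.2]
grip_width: 0.0941
grasp_force: 0.0
```

Run:
```python
from h import *
s=env.get_state(); im,d=imaging.camera("wrist"); cv2.imwrite("pics/w1.png",im[...,::-1]); np.savez("w1.npz",im=im,d=d,tool_pos=s["tool_pos"],tool_rot=s["tool_rot"])
print(s["clock"],s["tool_pos"],s["tool_rot"],s["qpos"],R.from_rotvec(s["tool_rot"]).as_matrix())
```

```text
2.2 [0.4856 0.1522 0.3206] [ 0.4288 -3.1121 -0.0003] [-0.7759  0.0685  0.3687  1.8739 -0.0267  1.2038  1.4462] [[-0.9627 -0.2704 -0.0001]
 [-0.2704  0.9627  0.0002]
 [ 0.      0.0002 -1.    ]]
```

View pics/w1.png

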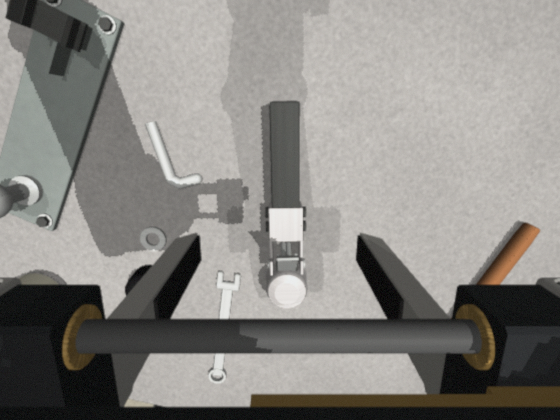

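The wrist view shows the drawbar end at (285,101), the lever plate at (287,222) and the cup at (287,290). The coupler lies almost along the image's vertical axis, nearly aligned with the tool.

```bash
cat > m1.py <<'E'
from h import *
f=np.load("w1.npz"); s=f; K,T=cam2world("wrist",s); w=cloud(f["d"],K,T)
v,u=np.mgrid[:420,:560]
# edges of tube top by rows: dark pixels, plane 0.04
g=f["im"].max(2)
L=[];Rr=[]
for r in range(112,200,4):
    z=w[r,:,2]; c=np.where((z>.034)&(z<.046)&(np.arange(560)>250)&(np.arange(560)<320))[0]
    if len(c)>5: L.append(ray(c[0]-.5,r,.04,K,T)); Rr.append(ray(c[-1]+.5,r,.04,K,T))
L=np.array(L);Rr=np.array(Rr);C=(L+Rr)/2
p=np.polyfit(C[:,0],C[:,1],1); print("yaw",np.degrees(np.arctan(p[0])),p,"width",np.linalg.norm((L-Rr)[:,:2],axis=1))
m=(u>255)&(u<320)&(v>260)&(v<315)&(w[...,2]>.048)&(w[...,2]<.066); q=w[m]
cc=cv2.minEnclosingCircle((q[:,:2]*1000).astype(np.float32)); print("cup",cc,np.median(q[:,2]),len(q), q.mean(0))
# bright disc contour
mm=((g>150)&(v>262)&(v<315)&(u>255)&(u<320)).astype(np.uint8)
cn=max(cv2.findContours(mm,0,1)[0],key=cv2.contourArea); (x,y),r=cv2.minEnclosingCircle(cn); print(x,y,r,ray(x,y,.057,K,T))
end=[ray(u0,101,.04,K,T) for u0 in(270,299)]; print("end",np.mean(end,0))
print("bench",w[200,350],w[60,400])
E
python3 m1.py
```

```text
yaw 16.749395378606078 [0.301  0.0163] width [0.0392 0.0394 0.0395 0.0396 0.0397 0.0399 0.04   0.0401 0.0403 0.039
 0.0392 0.0393 0.0394 0.0396 0.0397 0.0398 0.0399 0.0401 0.0402 0.039
 0.0391 0.0392]
cup ((634.9551391601562, 206.72653198242188), 42.16020202636719) 0.055860813033240364 1230 [0.6414 0.2093 0.0553]
287.5 288.5 40.52786636352539 [0.6419 0.2107 0.057 ]
end [0.3912 0.1345 0.04  ]
bench [0.5014 0.2715 0.    ] [0.2954 0.2718 0.0022]
```

```bash
cat >> m1.py <<'E'
print('---')
a=np.radians(16.75); ax=np.array([np.cos(a),np.sin(a)]); ay=np.array([-ax[1],ax[0]]); o=np.array([.642,.642*.301+.0163])
for z0,z1 in((.048,.053),(.053,.0555),(.0555,.06)):
    m=(u>255)&(u<320)&(v>262)&(v<315)&(w[...,2]>z0)&(w[...,2]<z1); q=w[m][:,:2]-o; X=q@ax;Y=q@ay
    print(z0,m.sum(),"X",np.percentile(X,[0,2,98,100])*1e3,"Y",np.percentile(Y,[0,2,98,100])*1e3)
print("col",[ (r,np.round(w[r,287],4)[[0,2]],f["im"][r,287]) for r in range(256,318,3)])
m=(u>240)&(u<330)&(v>200)&(v<262)&(w[...,2]>.07); q=w[m]; X=(q[:,:2]-o)@ax; Z=q[:,2]; P=np.polyfit(X,Z,1); print("lever a",np.arctan(-P[0]),P,X.min(),X.max(),Z.max())
E
python3 m1.py | sed -n '/---/,$p'
```

```text
---
0.048 232 X [-37.9065 -26.8978  32.6013  34.4282] Y [-29.2361 -27.7361  28.7569  28.8881]
0.053 310 X [-39.2403 -35.8359  31.6667  33.4832] Y [-26.2078 -24.7557  24.0736  25.5105]
0.0555 660 X [-40.5992 -35.9797  25.7784  28.2978] Y [-23.7507 -22.0968  22.2207  23.8741]
col [(256, array([0.5609, 0.1296]), array([74, 74, 73], dtype=uint8)), (259, array([0.5613, 0.1371]), array([205, 207, 202], dtype=uint8)), (262, array([0.5798, 0.1045]), array([133, 135, 133], dtype=uint8)), (265, array([0.5913, 0.0884]), array([131, 132, 128], dtype=uint8)), (268, array([0.6038, 0.0709]), array([131, 133, 131], dtype=uint8)), (271, array([0.6201, 0.0466]), array([128, 125, 123], dtype=uint8)), (274, array([0.6221, 0.052 ]), array([171, 167, 164], dtype=uint8)), (277, array([0.6259, 0.0537]), array([235, 237, 235], dtype=uint8)), (280, array([0.6298, 0.0551]), array([235, 236, 235], dtype=uint8)), (283, array([0.6335, 0.0569]), array([232, 231, 230], dtype=uint8)), (286, array([0.6379, 0.0575]), array([234, 231, 228], dtype=uint8)), (289, array([0.6422, 0.0582]), array([231, 227, 225], dtype=uint8)), (292, array([0.6478, 0.0566]), array([231, 227, 225], dtype=uint8)), (295, array([0.6517, 0.0581]), array([231, 228, 225], dtype=uint8)), (298, array([0.6576, 0.0562]), array([229, 225, 223], dtype=uint8)), (301, array([0.6621, 0.0567]), array([233, 230, 227], dtype=uint8)), (304, array([0.6666, 0.0573]), array([223, 219, 215], dtype=uint8)), (307, array([0.6735, 0.0539]), array([224, 221, 219], dtype=uint8)), (310, array([ 0.7128, -0.0002]), array([195, 192, 187], dtype=uint8)), (313, array([ 0.7184, -0.0001]), array([186, 184, 179], dtype=uint8)), (316, array([0.7229, 0.0015]), array([190, 187, 182], dtype=uint8))]
lever a 1.0334876613387123 [-1.6785 -0.01  ] -0.08573022714346112 -0.0675632270739751 0.13712110893481155
```

>>> {"name": "servo_tool", "arguments": {"dp": [[-0.74,0.35,0.5],[0,0,1],[0,0,1],[0,0,1],[0,0,1],[0,0,1],[0,0,1],[0,0,1],[0,0,1],[0,0,0.6],[0,0,0.4],[0,0,0.19]], "twist": [[0,0,-0.035],[0,0,0],[0,0,0],[0,0,0],[0,0,0],[0,0,0],[0,0,0],[0,0,0],[0,0,0],[0,0,0],[0,0,0],[0,0,0]], "jaw": -1}}

```text
clock: 3.45
tool_pos: [0.504, 0.1688, 0.029]
tool_rot: [0.462, -3.107, 0.001]
contact_force: [0.3, 0.0, 0.1]
grip_width: 0.0941
grasp_force: 0.0
```

>>> {"name": "servo_tool", "arguments": {"dp": [[0,0,0],[0,0,0],[0,0,0],[0,0,0],[0,0,0],[0,0,0],[0,0,0],[0,0,0],[0,0,0],[0,0,0],[0,0,0],[0,0,0]], "twist": [[0,0,0],[0,0,0],[0,0,0],[0,0,0],[0,0,0],[0,0,0],[0,0,0],[0,0,0],[0,0,0],[0,0,0],[0,0,0],[0,0,0]], "jaw": 0.3, "grip_force": 50}}

```text
clock: 4.65
tool_pos: [0.5044, 0.1686, 0.0299]
tool_rot: [-0.463, 3.107, -0.0]
contact_force: [1.7, -5.4, 5.4]
grip_width: 0.0402
grasp_force: 50.0
```

>>> {"name": "servo_tool", "arguments": {"dp": [[0,0,-0.1],[0,0,-0.3],[0,0,-0.6],[0,0,-0.8],[0,0,-1],[0,0,-1],[0,0,-1],[0,0,-0.9],[0,0,-0.6],[0,0,-0.3],[0,0,0],[0,0,0]], "twist": [[0,0,0],[0,0,0],[0,0,0],[0,0,0],[0,0,0],[0,0,0],[0,0,0],[0,0,0],[0,0,0],[0,0,0],[0,0,0],[0,0,0]]}}

```text
clock: 5.85
tool_pos: [0.5036, 0.1689, 0.2269]
tool_rot: [0.464, -3.106, 0.001]
contact_force: [-0.9, -0.0, -10.0]
grip_width: 0.0396
grasp_force: 50.0
```

>>> {"name": "servo_tool", "arguments": {"dp": [[0.15,-0.4,0],[0.27,-0.9,0],[0.27,-0.9,0],[0.27,-0.9,0],[0.2,-0.8,0],[0.15,-0.5,0],[0,0,0],[0,0,0],[0,0,0],[0,0,0],[0,0,0],[0,0,0]], "twist": [[0,0,0],[0,0,0.05],[0,0,0.1],[0,0,0.15],[0,0,0.15],[0,0,0.15],[0,0,0.15],[0,0,0.12],[0,0,0.06],[0,0,0],[0,0,0],[0,0,0]]}}

```text
clock: 7.05
tool_pos: [0.4946, 0.0312, 0.2278]
tool_rot: [-0.3, -3.127, 0.0]
contact_force: [0.5, -0.3, -9.9]
grip_width: 0.0396
grasp_force: 50.0
```

Run:
```python
from h import *
s=env.get_state(); im,d=imaging.camera("wrist"); cv2.imwrite("pics/w2.png",im[...,::-1]); np.savez("w2.npz",im=im,d=d,tool_pos=s["tool_pos"],tool_rot=s["tool_rot"])
print(s["clock"],s["tool_pos"],s["tool_rot"],s["contact_force"],s["wrist_torque"],s["grip_width"],s["grasp_force"],R.from_rotvec(s["tool_rot"]).as_matrix())
```

```text
7.05 [0.4946 0.0312 0.2278] [-0.2999 -3.1271  0.    ] [ 0.4889 -0.3423 -9.8648] [0.0133 0.1156 0.004 ] 0.03962153698785397 49.99000668525696 [[-0.9818  0.1901 -0.0001]
 [ 0.1901  0.9818 -0.    ]
 [ 0.0001 -0.     -1.    ]]
```

View pics/w2.png

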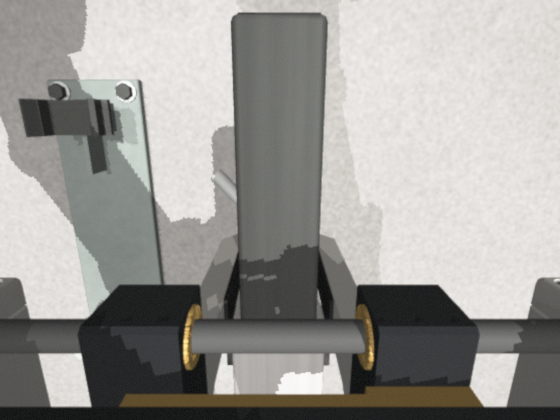

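The held drawbar fills the centre. The rest is at (100,115) and the base plate's right edge is visible, but the gripper hides the ball. I'll shift forward to bring the ball into view.

>>> {"name": "servo_tool", "arguments": {"dp": [[-0.4,0,0],[-0.9,0,0],[-1,0,0],[-1,0,0],[-0.6,0,0],[-0.3,0,0],[0,0,0],[0,0,0],[0,0,0]], "twist": [[0,0,0],[0,0,0],[0,0,0],[0,0,0],[0,0,0],[0,0,0],[0,0,0],[0,0,0],[0,0,0]]}}

```text
clock: 8.0
tool_pos: [0.6178, 0.0082, 0.2278]
tool_rot: [-0.298, -3.127, -0.001]
contact_force: [-0.8, 0.5, -9.3]
grip_width: 0.0396
grasp_force: 50.0
```

Run:
```python
from h import *
s=env.get_state(); im,d=imaging.camera("wrist"); cv2.imwrite("pics/w3.png",im[...,::-1]); np.savez("w3.npz",im=im,d=d,tool_pos=s["tool_pos"],tool_rot=s["tool_rot"])
print(s["clock"],s["tool_pos"],s["tool_rot"])
im,d=imaging.camera("scene"); np.savez("scene3.npz",im=im,d=d); cv2.imwrite("pics/s3.png",cv2.resize(im[100:300,150:430,::-1],None,fx=2.8,fy=2.8))
```

```text
8.0 [0.6178 0.0082 0.2278] [-0.2982 -3.127  -0.0005]
```

View pics/w3.png

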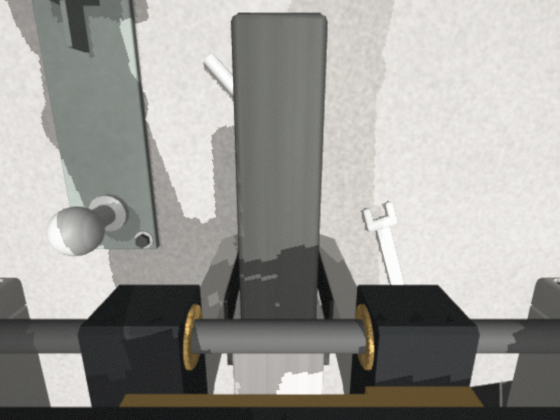

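The ball is clear at (76,231), radius about 27 px. The base's right edge runs from (131,0) to (157,247), and the held tube end is at row 14.

```bash
cat > m2.py <<'E'
from h import *
from scipy.optimize import least_squares
v,u=np.mgrid[:420,:560]
f3=np.load("w3.npz"); K,T3=cam2world("wrist",f3); w3=cloud(f3["d"],K,T3)
m=(np.hypot(u-76,v-231)<24)&(w3[...,2]>.07); q=w3[m]
r=least_squares(lambda c:np.linalg.norm(q-c,axis=1)-.025,[.61,-.198,.08],loss="soft_l1",f_scale=.001); B=r.x; print("ball",B,len(q),np.abs(r.fun).mean())
def edge(w,T,f,rows,lo,hi):
    P=[]
    for rr in rows:
        z=w[rr,:,2]; c=np.where((z>.006)&(z<.018)&(np.arange(560)>lo)&(np.arange(560)<hi))[0]
        if len(c): P.append(ray(c[-1]+.5,rr,.012,K,T))
    P=np.array(P); p=np.polyfit(P[:,0],P[:,1],1); e=P[:,1]-np.polyval(p,P[:,0]); k=abs(e)<.003; p=np.polyfit(P[k,0],P[k,1],1); print("edge yaw",np.degrees(np.arctan(p[0])),"n",k.sum(),"dist of ball",(B[1]-np.polyval(p,B[0]))*np.cos(np.arctan(p[0]))); return p
edge(w3,T3,f3,range(10,200,5),100,175)
f2=np.load("w2.npz"); K,T2=cam2world("wrist",f2); w2=cloud(f2["d"],K,T2)
edge(w2,T2,f2,range(160,280,5),100,175)
m=(u<150)&(v>85)&(v<150)&(w2[...,2]>.045); q=w2[m]; print("rest",len(q),q.mean(0),q[:,2].max(),cv2.minAreaRect((q[:,:2]*1000).astype(np.float32)))
m2=m&(w2[...,2]<.058); q=w2[m2]; print("rest flat",len(q),np.median(q,0)); 
# held coupler in tool axes
s3=np.eye(4); s3[:3,:3]=R.from_rotvec(f3["tool_rot"]).as_matrix(); s3[:3,3]=f3["tool_pos"]
t=(w3-s3[:3,3])@s3[:3,:3]
for rr in(25,60,100,150,200,230):
    c=np.where((f3["d"][rr]<.25)&(np.arange(560)>215)&(np.arange(560)<345)&(f3["d"][rr]>0))[0]; k=t[rr,c]
    k=k[abs(k[:,2]-np.median(k[:,2]))<.004]; print(rr,"x",k[:,0].mean(),"y",k[:,1].min(),k[:,1].max(),"z",np.median(k[:,2]))
print([ (rr,t[rr,280]) for rr in range(10,24,2)])
E
python3 m2.py
```

```text
ball [ 0.6124 -0.1966  0.0804] 1783 0.0005187946339215249
edge yaw -10.627590588996592 n 38 dist of ball -0.052610966986313776
edge yaw -10.502993049833599 n 24 dist of ball -0.05311300433755353
rest 3272 [ 0.3807 -0.155   0.0621] 0.08068799830971807 ((386.5283203125, -153.29818725585938), (70.48519134521484, 44.23384475708008), 79.18079376220703)
rest flat 1824 [ 0.3814 -0.1531  0.0547]
25 x 0.11318139401102478 y -0.019873415358384605 0.019724613431901766 z -0.010903638510751261
60 x 0.10010773960906968 y -0.019857842460939367 0.019911153497317088 z -0.010667148252629264
100 x 0.08424141072307778 y -0.019555816827503285 0.01960171172480863 z -0.010767699134970833
150 x 0.06296357190877915 y -0.019955443686731068 0.019588357819407945 z -0.010697730335498597
200 x 0.03980189393888081 y -0.019845182210174454 0.01953807861088562 z -0.010467356492234929
230 x 0.024997022606205184 y -0.0197581593677562 0.019547908289978645 z -0.010630653847488004
[(10, array([0.1858, 0.0015, 0.2279])), (12, array([ 0.1187,  0.0004, -0.0078])), (14, array([ 0.1173,  0.0004, -0.0103])), (16, array([ 0.1168,  0.0004, -0.0094])), (18, array([ 0.116 ,  0.0004, -0.0096])), (20, array([ 0.1147,  0.0004, -0.0118])), (22, array([ 0.1143,  0.0004, -0.0107]))]
```

View pics/s3.png

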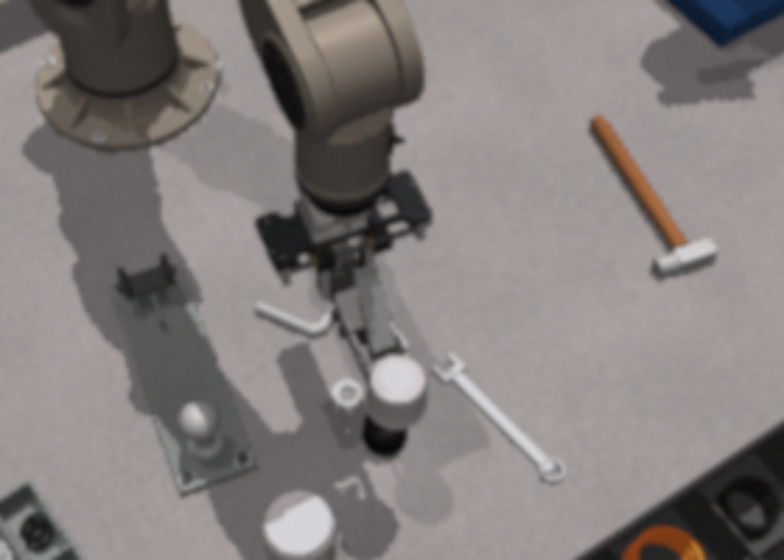

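>>> {"name": "servo_tool", "arguments": {"dp": [[0.2,-0.4,0],[0.5,-0.8,0],[0.55,-0.95,0],[0.55,-0.95,0],[0.55,-0.95,0],[0.55,-0.95,0],[0.5,-0.9,0],[0.32,-0.56,0],[0.2,-0.3,0],[0,0,0],[0,0,0],[0,0,0]], "twist": [[0,0,-0.01],[0,0,0],[0,0,0],[0,0,0],[0,0,0],[0,0,0],[0,0,0],[0,0,0],[0,0,0],[0,0,0],[0,0,0],[0,0,0]]}}

```text
clock: 9.3
tool_pos: [0.4662, -0.1687, 0.2278]
tool_rot: [0.288, 3.128, -0.0]
contact_force: [-0.5, -1.0, -9.5]
grip_width: 0.0395
grasp_force: 50.0
```

>>> {"name": "servo_tool", "arguments": {"dp": [[0,0,0.3],[0,0,0.7],[0,0,0.8],[0,0,0.6],[0,0,0.3],[0,0,0],[0,0,0],[0,0,0]], "twist": [[0,0,0],[0,0,0],[0,0,0],[0,0,0],[0,0,0],[0,0,0],[0,0,0],[0,0,0]]}}

```text
clock: 10.1
tool_pos: [0.4661, -0.1697, 0.1476]
tool_rot: [0.29, 3.127, -0.0]
contact_force: [-0.5, -0.9, -9.8]
grip_width: 0.0395
grasp_force: 50.0
```

```bash
cat > st.py <<'E'
from h import *
s=env.get_state(); M=R.from_rotvec(s["tool_rot"]).as_matrix(); B=np.array([.6124,-.1966,.0804]); yaw=np.degrees(np.arctan2(-M[1,0],-M[0,0]))
print(s["clock"],s["tool_pos"],"yaw",yaw,"F",s["contact_force"],"ball in tool",(B-s["tool_pos"])@M,"tilt",M[2],s["wrist_torque"],s["grip_width"])
E
python3 st.py
python3 - <<'E'
from h import *
im,d=imaging.camera("scene"); cv2.imwrite("pics/s4.png",cv2.resize(im[150:290,160:300,::-1],None,fx=4,fy=4))
E
```

```text
10.1 [ 0.4661 -0.1697  0.1476] yaw -10.602630771213006 F [-0.4587 -0.9299 -9.8436] ball in tool [-0.1487  0.0005  0.0673] tilt [-0.0013  0.0001 -1.    ] [0.0667 0.1371 0.0315] 0.03949515092261699
```

View pics/s4.png

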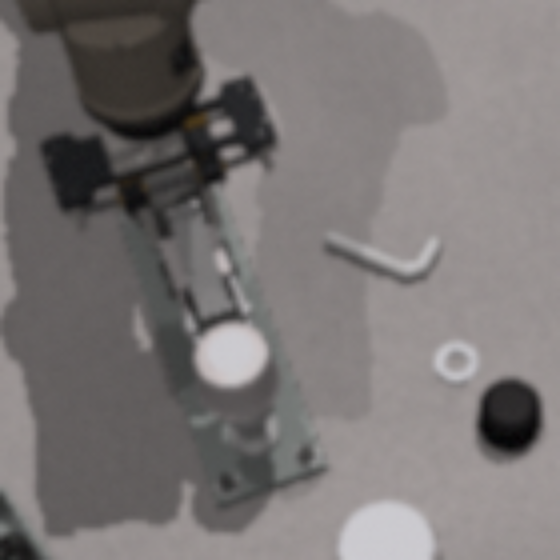

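The scene view shows the coupler over the stand, with the cup at (232,355) in line with the ball's neck just below it. I'll lower it in steps and watch the force.

>>> {"name": "servo_tool", "arguments": {"dp": [[0.07,0.02,0.2],[0,0,0.3],[0,0,0.3],[0,0,0.25],[0,0,0.15],[0,0,0],[0,0,0]], "twist": [[0,0,0],[0,0,0],[0,0,0],[0,0,0],[0,0,0],[0,0,0],[0,0,0]]}}

```text
clock: 10.85
tool_pos: [0.4636, -0.1688, 0.1108]
tool_rot: [-0.291, -3.128, 0.0]
contact_force: [1.0, 1.5, -10.2]
grip_width: 0.0396
grasp_force: 50.0
```

>>> {"name": "servo_tool", "arguments": {"dp": [[0,0,0.1],[0,0,0.1],[0,0,0.1],[0,0,0.1],[0,0,0],[0,0,0]], "twist": [[0,0,0],[0,0,0],[0,0,0],[0,0,0],[0,0,0],[0,0,0]]}}

```text
clock: 11.45
tool_pos: [0.4635, -0.1687, 0.0987]
tool_rot: [-0.291, -3.128, 0.0]
contact_force: [0.2, 0.0, -10.3]
grip_width: 0.0398
grasp_force: 50.0
```

>>> {"name": "servo_tool", "arguments": {"dp": [[0,0,0.08],[0,0,0.08],[0,0,0],[0,0,0]], "twist": [[0,0,0],[0,0,0],[0,0,0],[0,0,0]]}}

```text
clock: 11.85
tool_pos: [0.4634, -0.1687, 0.0939]
tool_rot: [-0.291, -3.128, 0.0]
contact_force: [-0.1, 0.4, -9.5]
grip_width: 0.0398
grasp_force: 50.0
```

>>> {"name": "servo_tool", "arguments": {"dp": [[0,0,0.08],[0,0,0.08],[0,0,0],[0,0,0]], "twist": [[0,0,0],[0,0,0],[0,0,0],[0,0,0]]}}

```text
clock: 12.25
tool_pos: [0.4634, -0.1687, 0.0891]
tool_rot: [-0.291, -3.128, 0.0]
contact_force: [0.1, -0.7, -9.5]
grip_width: 0.0397
grasp_force: 50.0
```

Sliding in freely. About 5 mm remain.

>>> {"name": "servo_tool", "arguments": {"dp": [[0,0,0.06],[0,0,0.05],[0,0,0],[0,0,0]], "twist": [[0,0,0],[0,0,0],[0,0,0],[0,0,0]]}}

```text
clock: 12.65
tool_pos: [0.4635, -0.1687, 0.0858]
tool_rot: [-0.291, -3.128, 0.0]
contact_force: [0.1, 0.9, -9.6]
grip_width: 0.0395
grasp_force: 50.0
```

>>> {"name": "servo_tool", "arguments": {"dp": [[0,0,0.03],[0,0,0.02],[0,0,0],[0,0,0]], "twist": [[0,0,0],[0,0,0],[0,0,0],[0,0,0]]}}

```text
clock: 13.05
tool_pos: [0.4635, -0.1687, 0.0844]
tool_rot: [-0.29, -3.128, 0.0]
contact_force: [-0.3, -1.0, -9.2]
grip_width: 0.0397
grasp_force: 50.0
```

>>> {"name": "servo_tool", "arguments": {"dp": [[0,0,0.02],[0,0,0],[0,0,0]], "twist": [[0,0,0],[0,0,0],[0,0,0]]}}

```text
clock: 13.35
tool_pos: [0.4636, -0.1687, 0.0839]
tool_rot: [0.291, 3.128, 0.0]
contact_force: [-0.1, 0.0, -7.6]
grip_width: 0.0398
grasp_force: 50.0
```

>>> {"name": "servo_tool", "arguments": {"dp": [[0,0,0.02],[0,0,0],[0,0,0]], "twist": [[0,0,0],[0,0,0],[0,0,0]]}}

```text
clock: 13.65
tool_pos: [0.4636, -0.1687, 0.0838]
tool_rot: [0.291, 3.128, 0.001]
contact_force: [-5.0, 2.2, 10.8]
grip_width: 0.0397
grasp_force: 50.0
```

```bash
python3 st.py
```

```text
13.65 [ 0.4636 -0.1687  0.0838] yaw -10.618785818445284 F [-5.0145  2.1581 10.7598] ball in tool [-0.1513 -0.      0.0034] tilt [-0.0003  0.0005 -1.    ] [ 0.4347  1.391  -0.0085] 0.03973394739457646
```

Contact at TCP z = 0.0838, which matches the home height. I'll ease off, release and rise.

>>> {"name": "servo_tool", "arguments": {"dp": [[0,0,-0.012],[0,0,0],[0,0,0]], "twist": [[0,0,0],[0,0,0],[0,0,0]], "grip_force": 10}}

```text
clock: 13.95
tool_pos: [0.4637, -0.1687, 0.0838]
tool_rot: [0.291, 3.128, 0.0]
contact_force: [-3.3, 1.1, 5.1]
grip_width: 0.0401
grasp_force: 10.0
```

>>> {"name": "servo_tool", "arguments": {"dp": [[0,0,0],[0,0,0],[0,0,0],[0,0,0],[0,0,0],[0,0,0],[0,0,0],[0,0,0]], "twist": [[0,0,0],[0,0,0],[0,0,0],[0,0,0],[0,0,0],[0,0,0],[0,0,0],[0,0,0]], "jaw": -0.5}}

```text
clock: 14.75
tool_pos: [0.4635, -0.1687, 0.0835]
tool_rot: [-0.29, -3.128, 0.0]
contact_force: [0.4, -0.7, 0.3]
grip_width: 0.0705
grasp_force: 0.0
```

>>> {"name": "servo_tool", "arguments": {"dp": [[0,0,-0.3],[0,0,-0.7],[0,0,-1],[0,0,-1],[0,0,-1],[0,0,-1],[0,0,-0.7],[0,0,-0.3],[0,0,0],[0,0,0]], "twist": [[0,0,0],[0,0,0],[0,0,0],[0,0,0],[0,0,0],[0,0,0],[0,0,0],[0,0,0],[0,0,0],[0,0,0]]}}

```text
clock: 15.75
tool_pos: [0.4631, -0.1685, 0.2628]
tool_rot: [-0.29, -3.127, -0.0]
contact_force: [-0.5, 1.4, -0.2]
grip_width: 0.0705
grasp_force: 0.0
```

Run:
```python
from h import *
s=env.get_state(); im,d=imaging.camera("wrist"); cv2.imwrite("pics/w5.png",im[...,::-1]); np.savez("w5.npz",im=im,d=d,tool_pos=s["tool_pos"],tool_rot=s["tool_rot"])
print(s["clock"],s["tool_pos"],s["contact_force"])
```

```text
15.75 [ 0.4631 -0.1685  0.2628] [-0.5412  1.4006 -0.1681]
```

View pics/w5.png

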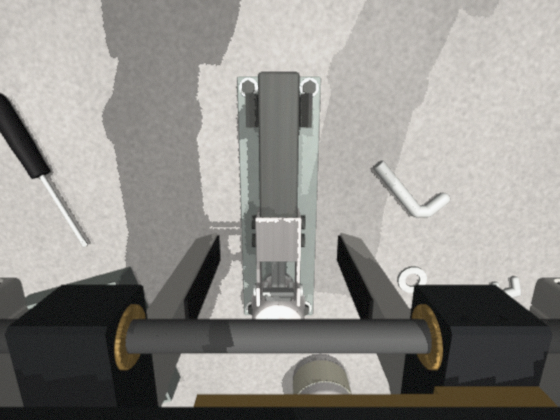

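The coupler lies centred in the fork ears (near (250,110) and (307,110)), and its lever is open with the plate at (278,240). Next I'll check that it's level and find the lever.

Run:
```python
from h import *
f=np.load("w5.npz"); K,T=cam2world("wrist",f); w=cloud(f["d"],K,T); v,u=np.mgrid[:420,:560]
a=np.radians(-10.6); ax=np.array([np.cos(a),np.sin(a)]); ay=np.array([-ax[1],ax[0]]); B=np.array([.6124,-.1966])
X=(w[...,:2]-B)@ax; Y=(w[...,:2]-B)@ay; Z=w[...,2]
m=(u>262)&(u<296)&(v>85)&(v<200)&(Z>.085)&(Z<.11)
p=np.polyfit(X[m],Z[m],1); print("tube top z at rest,at grip",np.polyval(p,[-.235,-.165]),"slope",p[0],"Ymean",Y[m].mean(),"end",X[m].min())
m=(u>250)&(u<305)&(v>205)&(v<300)&(Z>.13)
print(m.sum(),[(r,X[r,278].round(4),Z[r,278].round(4)) for r in range(210,310,6)])
m2=m&(v>222)&(v<256)&(abs(Y)<.011); p=np.polyfit(X[m2],Z[m2],1); print("a",np.arctan(-p[0]),p,Y[m].min(),Y[m].max())
```

```text
tube top z at rest,at grip [0.0946 0.0944] slope -0.002083782112632984 Ymean 0.0006450226103671463 end -0.25692309512238387
391 [(210, np.float64(-0.1336), np.float64(0.0938)), (216, np.float64(-0.1273), np.float64(0.0951)), (222, np.float64(-0.1223), np.float64(0.0999)), (228, np.float64(-0.1152), np.float64(0.0987)), (234, np.float64(-0.1088), np.float64(0.0997)), (240, np.float64(-0.1017), np.float64(0.0987)), (246, np.float64(-0.0948), np.float64(0.0986)), (252, np.float64(-0.0882), np.float64(0.0996)), (258, np.float64(-0.0811), np.float64(0.0994)), (264, np.float64(-0.0568), np.float64(0.0643)), (270, np.float64(-0.0528), np.float64(0.0718)), (276, np.float64(-0.0495), np.float64(0.0805)), (282, np.float64(-0.0469), np.float64(0.0897)), (288, np.float64(-0.0914), np.float64(0.1795)), (294, np.float64(-0.0912), np.float64(0.1885)), (300, np.float64(-0.0388), np.float64(0.1137)), (306, np.float64(-0.0266), np.float64(0.1062))]Traceback (most recent call last):
  File "<stdin>", line 9, in <module>
    raise TypeError("expected non-empty vector for x")
TypeError: expected non-empty vector for x
```

>>> {"name": "servo_tool", "arguments": {"dp": [[-0.3,0,0],[-0.7,0,0],[-0.9,0,0],[-0.8,0,0],[-0.4,0,0],[-0.13,0,0],[0,0,0],[0,0,0],[0,0,0],[0,0,0],[0,0,0]], "twist": [[0,0,0],[0,0,0],[0,0,0],[0,0,0],[0,0,0],[0,0,0],[0,0,0],[0,0,0],[0,0,0],[0,0,0],[0,0,0]], "jaw": 1, "grip_force": 20}}

```text
clock: 16.9
tool_pos: [0.5586, -0.1864, 0.2638]
tool_rot: [0.29, 3.128, 0.0]
contact_force: [0.3, 0.3, 0.1]
grip_width: 0.0001
grasp_force: 0.0
```

>>> {"name": "servo_tool", "arguments": {"dp": [[0,0,0.3],[0,0,0.6],[0,0,0.5],[0,0,0.3],[0,0,0.13],[0,0,0],[0,0,0],[0,0,0],[0,0,0],[0,0,0]], "twist": [[0,0,0],[0,0,0],[0,0,0],[0,0,0],[0,0,0],[0,0,0],[0,0,0],[0,0,0],[0,0,0],[0,0,0]]}}

```text
clock: 17.9
tool_pos: [0.5589, -0.1865, 0.2089]
tool_rot: [0.29, 3.128, 0.0]
contact_force: [-0.3, 0.2, 0.0]
grip_width: 0.0005
grasp_force: 0.0
```

```bash
cat > lv.py <<'E'
from h import *
from scipy.optimize import brentq
s=env.get_state(); a=np.radians(-10.6); ax=np.array([np.cos(a),np.sin(a)]); ay=np.array([-ax[1],ax[0]])
q=s["tool_pos"][:2]-[.6124,-.1966]; X=q@ax; Z=s["tool_pos"][2]; cx=X-.008+.040; cz=Z-.025-.102
r=np.hypot(cx,cz); A=np.arctan2(cz,-cx)-np.arcsin(min(1,8e-3/r)); F=s["contact_force"]
print("t",s["clock"],"X",X,"Y",q@ay,"Z",Z,"corner rel pin",cx,cz,"r along",np.sqrt(max(0,r*r-64e-6)),"a if touching",A,"F along",F[:2]@ax,"z",F[2],"w",s["grip_width"])
E
python3 lv.py
python3 - <<'E'
import numpy as np
# corner path for arc, steps in units of 30mm along tool x(rear), z(down)
A=np.array([.96,.85,.75,.65,.55,.45,.35,.28,.22,.16,.1,.04,-.02]); x=-80*np.cos(A)+8*np.sin(A); z=80*np.sin(A)+8*np.cos(A)
print(np.c_[A[1:],-np.diff(x)/30,-np.diff(z)/30].round(3)); print(x[0],z[0])
E
```

```text
t 17.9 X -0.05445059065677782 Y 0.00011412627169471792 Z 0.20889897496384577 corner rel pin -0.02245059065677782 0.08189897496384578 r along 0.08454271772877212 a if touching 1.2088975996889093 F along -0.28912341685841497 z 0.020213472901281098 w 0.0004912967917277803
[[ 0.85   0.249  0.158]
 [ 0.75   0.21   0.167]
 [ 0.65   0.192  0.187]
 [ 0.55   0.173  0.205]
 [ 0.45   0.151  0.221]
 [ 0.35   0.128  0.235]
 [ 0.28   0.076  0.172]
 [ 0.22   0.055  0.151]
 [ 0.16   0.046  0.154]
 [ 0.1    0.037  0.157]
 [ 0.04   0.027  0.158]
 [-0.02   0.018  0.16 ]]
-39.32806633938855 70.12348535265951
```

>>> {"name": "servo_tool", "arguments": {"dp": [[0.12,0.0,0.08],[0.14,0,0.1],[0.14,0,0.1],[0.08,0,0.06],[0.08,0,0.05],[0.08,0,0.05],[0.08,0,0.05],[0,0,0],[0,0,0]], "twist": [[0,0,0],[0,0,0],[0,0,0],[0,0,0],[0,0,0],[0,0,0],[0,0,0],[0,0,0],[0,0,0]]}}

```text
clock: 18.8
tool_pos: [0.5394, -0.1828, 0.1951]
tool_rot: [0.29, 3.124, -0.001]
contact_force: [6.9, -1.4, 6.1]
grip_width: 0.0004
grasp_force: 4.5
```

```bash
python3 lv.py
```

```text
t 18.8 X -0.0743238024118722 Y 9.998840636103734e-05 Z 0.195062960187549 corner rel pin -0.042323802411872204 0.06806296018754902 r along 0.07974879811063665 a if touching 0.9144970500077908 F along 7.038999565814187 z 6.113736399871425 w 0.00041467441053847807
```

>>> {"name": "servo_tool", "arguments": {"dp": [[0.105,0,0.07],[0.1,0,0.075],[0.1,0,0.08],[0.095,0,0.085],[0.09,0,0.09],[0.085,0,0.09],[0,0,0]], "twist": [[0,0,0],[0,0,0],[0,0,0],[0,0,0],[0,0,0],[0,0,0],[0,0,0]]}}

```text
clock: 19.5
tool_pos: [0.5223, -0.1796, 0.1802]
tool_rot: [0.29, 3.124, -0.001]
contact_force: [7.0, -0.6, 4.5]
grip_width: -0.0
grasp_force: 4.1
```

```bash
python3 lv.py
```

```text
t 19.5 X -0.09165628943802881 Y 0.0001341024553374627 Z 0.1802274612831126 corner rel pin -0.059656289438028816 0.053227461283112606 r along 0.07954895036491129 a if touching 0.6282787264673593 F along 6.948631852267133 z 4.54125936719056 w -3.139722936264667e-05
```

>>> {"name": "servo_tool", "arguments": {"dp": [[0.08,0,0.1],[0.077,0,0.1],[0.07,0,0.105],[0.065,0,0.108],[0.06,0,0.11],[0.055,0,0.112],[0,0,0]], "twist": [[0,0,0],[0,0,0],[0,0,0],[0,0,0],[0,0,0],[0,0,0],[0,0,0]]}}

```text
clock: 20.2
tool_pos: [0.51, -0.1773, 0.1609]
tool_rot: [0.29, 3.125, -0.001]
contact_force: [4.6, 0.3, 6.0]
grip_width: 0.0004
grasp_force: 3.7
```

```bash
python3 lv.py
```

```text
t 20.2 X -0.10415899864060903 Y 0.00012202231317936726 Z 0.16094372483001768 corner rel pin -0.07215899864060901 0.03394372483001769 r along 0.07934165072741664 a if touching 0.33919982601043136 F along 4.482915375096401 z 5.962063779546996 w 0.00036576785950033725
```

Now at a ≈ 0.34. Continue to about 0.22, then go in small steps.

>>> {"name": "servo_tool", "arguments": {"dp": [[0.03,0,0.08],[0.03,0,0.08],[0.025,0,0.08],[0.02,0,0.05],[0,0,0]], "twist": [[0,0,0],[0,0,0],[0,0,0],[0,0,0],[0,0,0]]}}

```text
clock: 20.7
tool_pos: [0.5068, -0.1767, 0.1523]
tool_rot: [0.29, 3.125, -0.0]
contact_force: [3.3, -0.3, 9.0]
grip_width: 0.0003
grasp_force: 4.7
```

```bash
python3 lv.py
```

```text
t 20.7 X -0.10743347027708962 Y 0.0001323862540748219 Z 0.1523419035927049 corner rel pin -0.0754334702770896 0.025341903592704926 r along 0.07917335736058255 a if touching 0.223401751638208 F along 3.304857748851074 z 8.968931062235633 w 0.0003203295916591948
```

>>> {"name": "servo_tool", "arguments": {"dp": [[0.01,0,0.03],[0.01,0,0.03],[0,0,0]], "twist": [[0,0,0],[0,0,0],[0,0,0]]}}

```text
clock: 21.0
tool_pos: [0.5063, -0.1766, 0.1506]
tool_rot: [0.29, 3.125, -0.0]
contact_force: [4.1, 0.4, 9.8]
grip_width: 0.0004
grasp_force: 5.3
```

>>> {"name": "servo_tool", "arguments": {"dp": [[0.01,0,0.025],[0.01,0,0.025],[0,0,0]], "twist": [[0,0,0],[0,0,0],[0,0,0]]}}

```text
clock: 21.3
tool_pos: [0.5058, -0.1765, 0.1492]
tool_rot: [0.29, 3.125, -0.0]
contact_force: [3.6, 0.9, 9.6]
grip_width: 0.0002
grasp_force: 5.2
```

>>> {"name": "servo_tool", "arguments": {"dp": [[0.008,0,0.03],[0.008,0,0.03],[0,0,0]], "twist": [[0,0,0],[0,0,0],[0,0,0]]}}

```text
clock: 21.6
tool_pos: [0.5053, -0.1764, 0.1474]
tool_rot: [0.29, 3.125, -0.0]
contact_force: [3.3, 1.1, 10.6]
grip_width: 0.0001
grasp_force: 5.5
```

>>> {"name": "servo_tool", "arguments": {"dp": [[0.008,0,0.025],[0.008,0,0.025],[0,0,0]], "twist": [[0,0,0],[0,0,0],[0,0,0]]}}

```text
clock: 21.9
tool_pos: [0.505, -0.1764, 0.1461]
tool_rot: [0.29, 3.125, -0.0]
contact_force: [1.9, 0.8, 14.5]
grip_width: 0.0002
grasp_force: 7.4
```

>>> {"name": "servo_tool", "arguments": {"dp": [[0.004,0,0.02],[0,0,0]], "twist": [[0,0,0],[0,0,0]]}}

```text
clock: 22.1
tool_pos: [0.5049, -0.1764, 0.1456]
tool_rot: [0.29, 3.125, 0.0]
contact_force: [1.6, 1.5, 16.3]
grip_width: 0.0005
grasp_force: 8.5
```

>>> {"name": "servo_tool", "arguments": {"dp": [[0.003,0,0.02],[0,0,0]], "twist": [[0,0,0],[0,0,0]]}}

```text
clock: 22.3
tool_pos: [0.5048, -0.1763, 0.1451]
tool_rot: [0.29, 3.125, 0.0]
contact_force: [1.2, 1.5, 19.1]
grip_width: 0.0004
grasp_force: 9.4
```

>>> {"name": "servo_tool", "arguments": {"dp": [[0.003,0,0.02],[0,0,0],[0,0,0]], "twist": [[0,0,0],[0,0,0],[0,0,0]]}}

```text
clock: 22.6
tool_pos: [0.5046, -0.1764, 0.1446]
tool_rot: [0.29, 3.125, 0.0]
contact_force: [0.1, 1.8, 20.9]
grip_width: 0.0003
grasp_force: 10.4
```

>>> {"name": "servo_tool", "arguments": {"dp": [[0.002,0,0.012],[0,0,0],[0,0,0]], "twist": [[0,0,0],[0,0,0],[0,0,0]]}}

```text
clock: 22.9
tool_pos: [0.5046, -0.1763, 0.1443]
tool_rot: [0.29, 3.125, 0.0]
contact_force: [-1.0, 1.8, 22.3]
grip_width: 0.0003
grasp_force: 11.2
```

```bash
python3 lv.py
```

```text
t 22.9 X -0.10972450539753258 Y 7.554771615828418e-05 Z 0.14426583534524642 corner rel pin -0.07772450539753256 0.017265835345246436 r along 0.0792162092595968 a if touching 0.1179437937013565 F along -1.27877604787304 z 22.324685875361833 w 0.00025078548527114467
```

The lever is firm at 22 N (a ≈ 0.12). I'll back off gently, rise and check.

>>> {"name": "servo_tool", "arguments": {"dp": [[0,0,-0.03],[0,0,-0.1],[-0.05,0,-0.3],[-0.1,0,-0.7],[0,0,-1],[0,0,-1],[0,0,-1],[0,0,-0.6],[0,0,-0.3],[0,0,0],[0,0,0]], "twist": [[0,0,0],[0,0,0],[0,0,0],[0,0,0],[0,0,0],[0,0,0],[0,0,0],[0,0,0],[0,0,0],[0,0,0],[0,0,0]]}}

```text
clock: 24.0
tool_pos: [0.5071, -0.1767, 0.2929]
tool_rot: [-0.29, -3.127, -0.0]
contact_force: [1.0, 0.7, 0.3]
grip_width: 0.0002
grasp_force: 0.0
```

>>> {"name": "servo_tool", "arguments": {"dp": [[0.4,0,0],[0.9,0,0],[0.5,0,0],[0.2,0,0],[0,0,0],[0,0,0]], "twist": [[0,0,0],[0,0,0],[0,0,0],[0,0,0],[0,0,0],[0,0,0]]}}

```text
clock: 24.6
tool_pos: [0.4488, -0.1657, 0.2936]
tool_rot: [0.29, 3.128, -0.0]
contact_force: [0.3, -0.5, 0.5]
grip_width: 0.0008
grasp_force: 0.0
```

Run:
```python
from h import *
s=env.get_state(); im,d=imaging.camera("wrist"); cv2.imwrite("pics/w6.png",im[...,::-1])
f={"d":d,**s}; K,T=cam2world("wrist",s); w=cloud(d,K,T); v,u=np.mgrid[:420,:560]
a=np.radians(-10.6); ax=np.array([np.cos(a),np.sin(a)]); ay=np.array([-ax[1],ax[0]]); q=w[...,:2]-[.6124,-.1966]; X=q@ax;Y=q@ay;Z=w[...,2]
m=(abs(Y)<.01)&(X>-.13)&(X<-.07)&(Z>.09); p=np.polyfit(X[m],Z[m],1); print("lever",m.sum(),np.arctan(-p[0]),Z[m].max(),"pad z",np.polyval(p,-.118))
m=(abs(Y)<.015)&(X<-.16)&(X>-.24)&(Z>.085); p=np.polyfit(X[m],Z[m],1); print("tube",np.polyval(p,[-.235,-.165]),Y[m].mean(),s["clock"],s["contact_force"])
```

```text
lever 155 -0.8549065383252531 0.12330503099573631 pad z 0.12669294288206367
tube [0.3246 0.3722] 7.782998853746328e-06 24.6 [ 0.2584 -0.4684  0.5277]
```

View pics/w6.png

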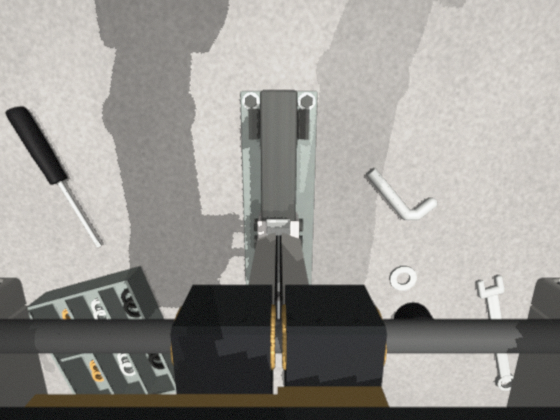

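The drawbar is still centred in the fork at (278,125). The lever is down, with its end at (278,222), and the bystanders in view haven't moved. The gripper is clear, so I'm handing in.

```bash
python3 -c "
from plant import job; print(job.hand_in())"
```

```text
the job is handed in; nothing more can be done
None
```

The coupler is fully home on the ball with its drawbar in the rest, the latch was pressed firm at about 22 N, and the job was handed in at about 25 s; no verdict came back.

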